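# Reload the gift-wrap tape stand

## Task

Push the spindle lengthwise through all four tape rolls while they stand in the caddy, then take it by the middle, between the two pairs, lift all four off together and set the loaded spindle down in the slots of the tape stand, fully home in both cheeks with the rolls hanging between them. Let no roll drop, and leave everything else on the counter where it is.

Things in the scene. Friction and masses are not known exactly. Their poses are not given: they have to be found in the camera images.
- spindle_center (a point): the spindle, loose: a 14 mm square steel tube, 200 mm long over all, black plastic plugs at both ends (last 12 mm of each end thinner: 12, then 9 mm); about 90 g, both ends alike. The point is its centre, x along its length. It starts lying flat on the counter left of the caddy, centre 7 mm above the counter
- caddy_axis (a point): the plywood roll caddy, fixed, 142 mm long (its y), 78 mm deep, 58 mm high. The point is the middle of the common axis of its four rolls, 45 mm above the counter; y runs along that axis. Rolls stand in pairs, centres at about y = -55, -40, +40, +55 mm. Thin partitions (outermost at y = +-67 mm) have open-topped notches, 48 mm wide, bottom 24 mm above the counter: the way along the axis is free
- caddy_gap (a point): the middle of the gap between the two pairs of rolls, 35 mm above the counter: where the centre of the spindle lies when it has been let down inside the rolls (10 mm below the roll axis). From y = -28 to +28 mm nothing stands there above the caddy's 6 mm base, so fingers can take the spindle there; the roll tops are 77 mm above the counter
- stand_seat (a point): the tape stand, fixed: grey steel base 110 x 178 mm, 10 mm high, two cheeks and a low tear bar in front (31 mm high). The point is the centre of a fully seated spindle, 75 mm above the counter; the spindle then lies along the point's y, its ends 19 mm beyond the cheeks. Between the cheeks all is free above the base
- stand_slot (a point): the bottom of the slot in the cheek at the stand's +y side (the other cheek is its mirror image), 77 mm from the middle along y, 68 mm above the counter. Cheeks are 8 mm thick (73 to 81 mm from the middle). Each slot is open at the top, 20 mm wide, with a flared mouth 35 mm wide at its top, 106 mm above the counter
- roll_1_center (a point): roll of plain paper tape, 64 mm across, 15 mm wide, with a 34 mm hole through its cardboard core; about 50 g. The point is its centre; y is the axis of its hole. It stands on edge in the caddy, free to be lifted, outermost at the caddy's -y end
- roll_2_center (a point): roll of plain paper tape, 64 mm across, 15 mm wide, with a 34 mm hole through its cardboard core; about 50 g. The point is its centre; y is the axis of its hole. It stands on edge in the caddy, free to be lifted, next to it, inner roll of the -y pair
- roll_3_center (a point): roll of plain paper tape, 64 mm across, 15 mm wide, with a 34 mm hole through its cardboard core; about 50 g. The point is its centre; y is the axis of its hole. It stands on edge in the caddy, free to be lifted, inner roll of the +y pair
- roll_4_center (a point): roll of plain paper tape, 64 mm across, 15 mm wide, with a 34 mm hole through its cardboard core; about 50 g. The point is its centre; y is the axis of its hole. It stands on edge in the caddy, free to be lifted, outermost at the caddy's +y end
- spatula_cup: bystander: glass cup of wooden spatulas, 68 mm across, 123 mm high, behind the caddy; origin at its foot
- pump_bottle: bystander: brown pump bottle, 76 mm, 186 mm high, behind the caddy; origin at its foot
- tester_jar: bystander: empty glass jar, 82 mm across, 108 mm high, at the back left among the big candles; origin at its foot
- masking_tape: bystander: big masking tape roll lying flat, 96 mm across, 25 mm high, right of the stand; origin at its underside. Not one of the four rolls
- card_terminal: bystander: card terminal lying on the counter, 155 x 68 x 34 mm, far right; origin at its underside
- chalk_marker: bystander: black chalk marker lying on the counter, 87 x 17 x 16 mm, left of the stand; origin at its underside
- balm_tin: bystander: small round tin, 40 mm across, 13 mm high, right of the caddy; origin at its underside
- candle_pile: fixed: pile of pale candles between caddy and stand, 114 mm high, about 260 mm (x) by 270 mm (y) with one candle standing out to the front; origin on the counter in its middle. Carry things over it
- sign_tall: fixed: sign on a thin post behind the candle pile, 353 mm high; origin on the counter. Another, 262 mm high, stands 240 mm to its right. Keep the gripper's swing in front of them

How it is judged:
On the way, in this order (a step that is already met when the one before it is completed fails the run):
1. the spindle passes through all four rolls while they stand in the caddy (x of roll_1_center in the frame of spindle_center between -0.085 and 0.085 m and y of roll_1_center in the frame of spindle_center between -0.0145 and 0.0145 m and z of roll_1_center in the frame of spindle_center between -0.0145 and 0.0145 m and x of roll_2_center in the frame of spindle_center between -0.085 and 0.085 m and y of roll_2_center in the frame of spindle_center between -0.0145 and 0.0145 m and z of roll_2_center in the frame of spindle_center between -0.0145 and 0.0145 m and x of roll_3_center in the frame of spindle_center between -0.085 and 0.085 m and y of roll_3_center in the frame of spindle_center between -0.0145 and 0.0145 m and z of roll_3_center in the frame of spindle_center between -0.0145 and 0.0145 m and x of roll_4_center in the frame of spindle_center between -0.085 and 0.085 m and y of roll_4_center in the frame of spindle_center between -0.0145 and 0.0145 m and z of roll_4_center in the frame of spindle_center between -0.0145 and 0.0145 m and x of roll_1_center in the frame of caddy_axis between -0.025 and 0.025 m and z of roll_1_center in the frame of caddy_axis between -0.02 and 0.02 m and x of roll_2_center in the frame of caddy_axis between -0.025 and 0.025 m and z of roll_2_center in the frame of caddy_axis between -0.02 and 0.02 m and x of roll_3_center in the frame of caddy_axis between -0.025 and 0.025 m and z of roll_3_center in the frame of caddy_axis between -0.02 and 0.02 m and x of roll_4_center in the frame of caddy_axis between -0.025 and 0.025 m and z of roll_4_center in the frame of caddy_axis between -0.02 and 0.02 m), for 0.2 s.
2. all four rolls are lifted off the caddy together on the spindle, which is held by its middle (x of roll_1_center in the frame of spindle_center between -0.085 and 0.085 m and y of roll_1_center in the frame of spindle_center between -0.0145 and 0.0145 m and z of roll_1_center in the frame of spindle_center between -0.0145 and 0.0145 m and x of roll_2_center in the frame of spindle_center between -0.085 and 0.085 m and y of roll_2_center in the frame of spindle_center between -0.0145 and 0.0145 m and z of roll_2_center in the frame of spindle_center between -0.0145 and 0.0145 m and x of roll_3_center in the frame of spindle_center between -0.085 and 0.085 m and y of roll_3_center in the frame of spindle_center between -0.0145 and 0.0145 m and z of roll_3_center in the frame of spindle_center between -0.0145 and 0.0145 m and x of roll_4_center in the frame of spindle_center between -0.085 and 0.085 m and y of roll_4_center in the frame of spindle_center between -0.0145 and 0.0145 m and z of roll_4_center in the frame of spindle_center between -0.0145 and 0.0145 m and distance between the grasp point and spindle_center below 0.05 m and height (world z) of each of roll_1_center, roll_2_center, roll_3_center, roll_4_center above 0.1 m), for 0.2 s.
At the end, for the whole second after the job is handed in: the spindle lies in both slots of the stand: its centre within 6 mm of the seat point across and in height, 18 mm along, and within 0.06 rad of the stand's y axis; all four rolls are on it, between the cheeks; the robot has let go (x of spindle_center in the frame of stand_seat between -0.006 and 0.006 m and y of spindle_center in the frame of stand_seat between -0.018 and 0.018 m and z of spindle_center in the frame of stand_seat between -0.006 and 0.006 m and angle between the x axis of spindle_center and the y axis of stand_seat, either way round below 0.06 rad and y of roll_1_center in the frame of stand_seat between -0.072 and 0.072 m and y of roll_2_center in the frame of stand_seat between -0.072 and 0.072 m and y of roll_3_center in the frame of stand_seat between -0.072 and 0.072 m and y of roll_4_center in the frame of stand_seat between -0.072 and 0.072 m and x of roll_1_center in the frame of spindle_center between -0.085 and 0.085 m and y of roll_1_center in the frame of spindle_center between -0.0145 and 0.0145 m and z of roll_1_center in the frame of spindle_center between -0.0145 and 0.0145 m and x of roll_2_center in the frame of spindle_center between -0.085 and 0.085 m and y of roll_2_center in the frame of spindle_center between -0.0145 and 0.0145 m and z of roll_2_center in the frame of spindle_center between -0.0145 and 0.0145 m and x of roll_3_center in the frame of spindle_center between -0.085 and 0.085 m and y of roll_3_center in the frame of spindle_center between -0.0145 and 0.0145 m and z of roll_3_center in the frame of spindle_center between -0.0145 and 0.0145 m and x of roll_4_center in the frame of spindle_center between -0.085 and 0.085 m and y of roll_4_center in the frame of spindle_center between -0.0145 and 0.0145 m and z of roll_4_center in the frame of spindle_center between -0.0145 and 0.0145 m); the robot touches nothing.
It fails at once if a roll drops onto the counter (height (world z) of any of roll_1_center, roll_2_center, roll_3_center, roll_4_center below 0.036 m).
It fails at once if another thing on the counter is pushed away (tin or marker 40 mm, others 30 mm) (distance of any of spatula_cup, tester_jar, pump_bottle, masking_tape, card_terminal from where it was at the start of the episode above 0.03 m or distance of any of chalk_marker, balm_tin from where it was at the start of the episode above 0.04 m).
It also fails if it takes over 67 s, if anything falls off the work surface, if the arm or the gripper's body presses on something with over 40 N, if the wrist force passes 120 N, or if a joint passes its speed limit or range.

## Robot

A 7-joint arm with a two-finger parallel gripper is mounted at the origin on a cart in front of the work surface, level with it; the furniture and walls round the work are solid. World frame = base frame: x ahead of the robot, y to its left, z up, the work surface at z = 0. Lengths are in m, angles in rad, forces in N, time in s.
With the tool pointing down it reaches from about 0.4 to 0.75 m from the base axis. Payload 19.5 kg.
Tool frame: the origin (TCP) lies midway between the tips of the shut fingers; the grasp point (between the pads) lies 19 mm behind it; z points along the fingers, y is the line along which they close (so a half turn about z gives the same grasp; the last joint's range is limited). The gripper opens to 85 mm and grips with 20 to 120 N. Pads are 22 mm wide; open, the fingers measure 114 mm over their backs; the gripper's body (76 mm by 85 mm) begins 54 mm behind the grasp point. The pads swing forward as they close: fully open they stand 13 mm farther back than shut.
Start: joints at [-1.241, 0.707, -0.028, 1.485, 0.022, 0.951, -0.075], TCP at [0.209, 0.536, 0.207] pointing down, gripper open.
Joint ranges: [-2.71, 2.71], [-0.32, 2.16], [-1.57, 1.52], [0, 2.45], [-1.46, 4.6], [0, 2.02], [-2.83, 2.83]. Speed limits (rad/s): [1.89, 1.89, 2.57, 2.57, 3.01, 3.01, 3.01].

## Interface

Orientations are given as [roll, pitch, yaw] about the fixed x, y, z axes, in that order (R = Rz(yaw) Ry(pitch) Rx(roll)).
In Python, from bench import bot gives the robot as it stands. The module is installed in compiled form; this text tells all that it offers. Calls block until the motion is done:
- bot.goto(position, orientation): joint-space move of the TCP to a pose.
- bot.move_l(position, rot=None, speed=0.15, force_limit=None): straight line of the TCP; rot=None keeps the orientation; speed is the mean speed in m/s. With force_limit (N) it stops when the force on the tool has changed by that much, and returns True; else False.
- bot.movej(angles): joint-space move.
- bot.move_gripper(opening): finger opening in m; the grip force is fixed at half the most; returns when the fingers have stopped.
- bot.sleep(seconds).
- bot.solve_ik(position, orientation): joint angles nearest the present ones, or None.
- bot.get_state(): the state.
- bot.capture(name): name is "scene" or "top"; returns a dict with "frame" (400x640x3 uint8, red, green, blue), "range_z" (400x640 float32, m along the optical axis (not along the pixel's ray), 0 where there is no reading), "K" (3x3 intrinsics, pixels), "k1" (the pictures are not rectified: a ray, as slopes to the right and down, at radius r is drawn at 1 + k1 r^2 times it, then the intrinsics apply), "pose" (4x4, takes a point from camera to world coordinates). Camera axes: x right, y down, z forward; pixel columns grow to the right and rows downward; lengths in m; the calibration is good to about 2 mm. A picture is of the moment at which its call begins.
A pose or a line that the arm cannot do raises bot.IKError and nothing moves.
- bot.finish_job(): hands the job in; it is judged then, once.
Trained networks look in a picture, given as the dict that the camera call returned (one of the last four; its "shot" number tells which), for a name from the list of things; names that differ only in an ending like _2 or _b are one class to them, and where a whole thing is asked for, a point or a joint stands for the part that bears it (a point fixed in the world has none). Each returns a list of dicts, best first, with "score" (0 to 1); they miss things now and then, are a little off and sometimes report something else, mostly with a low value. They report only what shows in the picture. A call takes as long as a camera call.
- bot.recognise(picture, name): "centre" ([x, y, z] in m, in world coordinates, good to about 4 mm: the middle of the surface that is visible of it).
- bot.regions_of(picture, name): "pixels" (400x640 bool, what is visible of it).
- bot.landmark_of(picture, name): "centre" ([x, y, z] in m, in world coordinates, good to about 4 mm: a listed point, or the origin of a listed thing).
The state is a dict: "time": time; "joint_pos": joint angles; "joint_velocities": joint speeds; "effort": joint torques, N m; "eef_pos": TCP position; "eef_rot": TCP orientation; "ft_force": force on the tool from outside, world axes, zero at the start; "moment": the same for the moment, N m; "gripper_width": finger opening in m; "gripper_force": force on a finger pad.
Only numpy, scipy, OpenCV 4.12 (cv2) and the standard library are available. Lean on these libraries where they do the work, as an engineer would, in place of code of your own. Each camera call takes 0.05 s, during which the arm holds its last target. There are 200 camera calls.

## Working session

There is one attempt and no reset: what is moved stays moved. The work goes in short steps, each a Python script; the robot and the scene stay as the last script left them, time stands still between calls to the robot, and variables do not carry over. Pictures are saved under pics/ and viewed, at most 11 in all, crops included, and the job is handed in when it is done.

```bash
mkdir -p pics
cat > h.py <<'E'
import numpy as np, cv2
from bench import bot
def cloud(c):
    "world xyz for every pixel (400x640x3), nan where no reading"
    K,k1=c["K"],c["k1"]; z=c["range_z"].astype(float); z[z==0]=np.nan
    v,u=np.mgrid[:400,:640].astype(np.float32)
    p=cv2.undistortPoints(np.stack([u.ravel(),v.ravel()],1).reshape(-1,1,2),K,np.array([k1,0,0,0.])).reshape(400,640,2)
    P=np.dstack([p[...,0]*z,p[...,1]*z,z])
    return P@c["pose"][:3,:3].T+c["pose"][:3,3]
def save(c,n): cv2.imwrite(f"pics/{n}.png",c["frame"][...,::-1])
E
python3 - <<'E'
from h import *
np.set_printoptions(precision=4,suppress=True)
for n in ("scene","top"):
    c=bot.capture(n); save(c,n+"0"); P=cloud(c)
    np.savez(n+"0.npz",P=P,f=c["frame"])
    print(n,c["pose"][:3,3],c["pose"][:3,2])
    for t in ["spindle_center","caddy_axis","caddy_gap","stand_seat","stand_slot","roll_1_center","candle_pile","sign_tall","spatula_cup","pump_bottle","chalk_marker","balm_tin"]:
        r=bot.landmark_of(c,t)
        print(t,[(np.round(d["centre"],4),round(d["score"],2)) for d in r[:4]])
    for t in ["spindle_center"]:
        for d in bot.regions_of(c,t)[:1]:
            m=d["pixels"]; Q=P[m]; Q=Q[~np.isnan(Q[:,0])]; print(t,m.sum(),d["score"],Q.mean(0),Q.min(0),Q.max(0))
            np.save(n+"_sp.npy",m)
print(bot.get_state())
E
```

```text
scene [-0.3783 -0.7234  1.1796] [ 0.6169  0.3597 -0.7   ]
spindle_center [(array([0.4626, 0.3635, 0.0049]), 0.59)]
caddy_axis [(array([0.447 , 0.1393, 0.0451]), 0.86), (array([0.4464, 0.1425, 0.0318]), 0.19)]
caddy_gap [(array([0.4441, 0.1419, 0.0323]), 0.73), (array([0.4491, 0.1386, 0.0469]), 0.31)]
stand_seat [(array([ 0.4683, -0.3517,  0.0738]), 0.91)]
stand_slot [(array([ 0.482 , -0.2823,  0.0644]), 0.95)]
roll_1_center [(array([0.7666, 0.2748, 0.0016]), 0.75), (array([0.4508, 0.1911, 0.0441]), 0.74), (array([0.4426, 0.0832, 0.044 ]), 0.7)]
candle_pile []
sign_tall []
spatula_cup []
pump_bottle [(array([0.6605, 0.2102, 0.0028]), 0.62)]
chalk_marker [(array([ 0.4339, -0.1573, -0.0018]), 0.69), (array([0.4647, 0.3653, 0.0081]), 0.67), (array([ 0.4366, -0.5476, -0.0019]), 0.32)]
balm_tin [(array([ 0.4473,  0.0013, -0.0003]), 0.61)]
spindle_center 191 0.68 [0.4622 0.3661 0.0102] [ 0.4179  0.2725 -0.0063] [0.5106 0.4511 0.0188]
top [ 0.3801 -0.1343  1.7926] [ 0.1349 -0.0149 -0.9907]
spindle_center [(array([0.4663, 0.3627, 0.0064]), 0.47), (array([ 0.4877, -0.2793,  0.0659]), 0.34)]
ca
[... 740 characters left out ...]
4455, 0.0025, 0.0021]), 0.4), (array([ 0.4639, -0.6652, -0.0001]), 0.2)]
spindle_center 226 0.72 [0.4622 0.3577 0.0101] [ 0.4221  0.2744 -0.0108] [0.5053 0.4465 0.0242]
{'time': 1.4, 'joint_pos': array([-1.2407,  0.7065, -0.0276,  1.4846,  0.022 ,  0.9509, -0.0755]), 'joint_velocities': array([-0.0001, -0.0001, -0.0012, -0.0003,  0.0003,  0.0003, -0.0002]), 'effort': array([  0.0003, -88.2986,   1.2343, -23.6381,   0.0171,   0.0018,
         0.    ]), 'eef_pos': array([0.2089, 0.5357, 0.2068]), 'eef_rot': array([-3.1414, -0.    ,  2.7698]), 'ft_force': array([-0.2452, -0.4816,  0.0419]), 'moment': array([-0.0531,  0.0176,  0.0327]), 'gripper_force': 0.0, 'gripper_width': 0.08550497304923534}
```

View pics/top0.png

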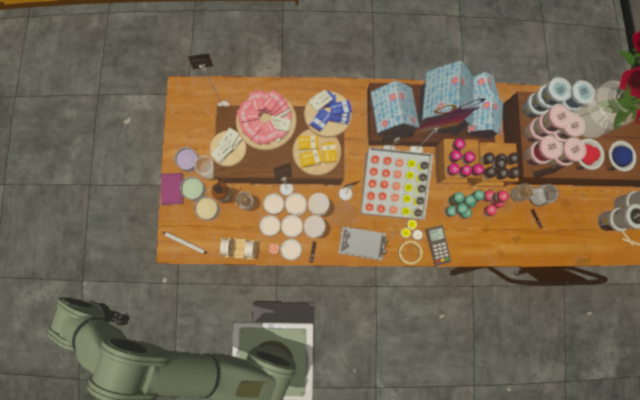

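View pics/scene0.png

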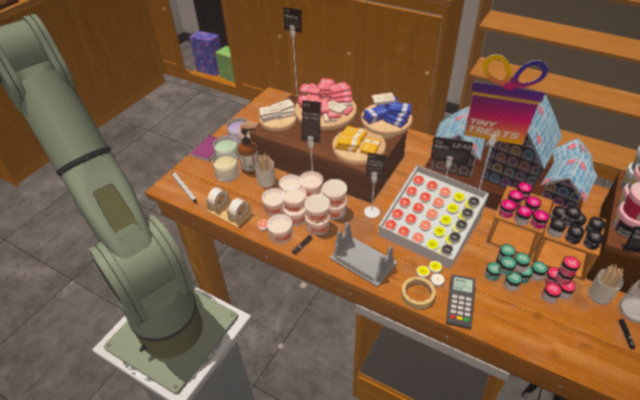

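Run:
```python
from h import *
np.set_printoptions(precision=4,suppress=True)
for n in("scene","top"):
    P=np.load(n+"0.npz")["P"]; m=np.load(n+"_sp.npy")
    Q=P[m];Q=Q[~np.isnan(Q[:,0])]; xy=Q[:,:2].astype(np.float32)
    v=cv2.fitLine(xy,cv2.DIST_HUBER,0,.01,.01).ravel(); s=(xy-v[2:])@v[:2]
    print(n,"spindle yaw",np.degrees(np.arctan2(v[1],v[0])),"mid",v[2:]+v[:2]*(s.min()+s.max())/2,s.min(),s.max(),cv2.minAreaRect(xy), np.median(Q[:,2]))
    # caddy & rolls: box region
    R=P[~np.isnan(P[...,0])]
    b=R[(abs(R[:,0]-.447)<.07)&(abs(R[:,1]-.139)<.1)&(R[:,2]>.066)&(R[:,2]<.085)]
    print("rolls top",b.mean(0),np.median(b[:,2]),len(b),cv2.minAreaRect(b[:,:2].astype(np.float32)), np.histogram(b[:,1],20))
    b=R[(abs(R[:,0]-.47)<.12)&(abs(R[:,1]+.351)<.13)&(R[:,2]>.085)&(R[:,2]<.115)]
    print("cheeks",len(b),cv2.minAreaRect(b[:,:2].astype(np.float32)))
    for sg in(1,-1):
        q=b[(b[:,1]+.351)*sg>0]; print(sg,len(q),q.mean(0) if len(q) else 0,cv2.minAreaRect(q[:,:2].astype(np.float32)) if len(q)>3 else 0)
    b=R[(abs(R[:,0]-.47)<.3)&(R[:,1]<.1)&(R[:,1]>-.28)&(R[:,2]>.02)]
    if n=="top":
        # coarse height map
        for x in np.arange(.30,.80,.04):
            print("%.2f"%x,[int(1000*np.max(R[(abs(R[:,0]-x)<.02)&(abs(R[:,1]-y)<.02)][:,2],initial=0)) for y in np.arange(.48,-.5,-.04)])
```

```text
scene spindle yaw 66.71732 mid [0.4594 0.3623] -0.10135777 0.093515724 ((0.4622708261013031, 0.3611006438732147), (0.19493602216243744, 0.023526271805167198), 64.55779266357422) 0.011703818495648166
rolls top [0.4395 0.1366 0.0728] 0.07286828402034562 207 ((0.44136151671409607, 0.13964976370334625), (0.12964238226413727, 0.050627488642930984), 85.6646728515625) (array([25, 24, 12, 27, 16,  5,  0,  0,  0,  0,  0,  0,  0,  0,  7, 22, 19,
       15, 22, 13]), array([0.0753, 0.0818, 0.0883, 0.0948, 0.1013, 0.1078, 0.1143, 0.1208,
       0.1273, 0.1338, 0.1403, 0.1468, 0.1533, 0.1598, 0.1663, 0.1728,
       0.1793, 0.1858, 0.1923, 0.1988, 0.2053]))
cheeks 113 ((0.4685225188732147, -0.35349541902542114), (0.1636083871126175, 0.0583731085062027), 80.90876007080078)
1 54 [ 0.4794 -0.2789  0.0962] ((0.4808361828327179, -0.27763065695762634), (0.010353443212807178, 0.05817081779241562), 80.15406036376953)
-1 59 [ 0.4557 -0.4307  0.0959] ((0.4562353193759918, -0.4300972521305084), (0.00838229525834322, 0.05831550061702728), 81.95496368408203)
top spindle yaw 66.40028 mid [0.4641 0.3608] -0.0961
[... 1681 characters left out ...]
7, 11, 12, 8, 74, 71, 75, 10, 9, 77, 10, 64, 66, 118, 124, 123, 123, 120, 13, 11, 14, 53, 52, 55, 52]
0.62 [13, 22, 20, 23, 80, 73, 109, 122, 86, 130, 123, 64, 67, 121, 123, 124, 123, 121, 15, 12, 10, 63, 61, 56, 66]
0.66 [18, 25, 24, 81, 71, 73, 121, 191, 119, 121, 93, 65, 67, 121, 126, 118, 120, 120, 10, 264, 260, 75, 69, 71, 76]
0.70 [22, 26, 24, 79, 75, 72, 137, 181, 142, 142, 146, 144, 312, 356, 351, 145, 146, 147, 141, 146, 252, 85, 80, 82, 83]
0.74 [18, 23, 18, 72, 113, 113, 139, 198, 161, 153, 146, 145, 143, 138, 148, 196, 194, 165, 162, 142, 8, 99, 96, 96, 98]
0.78 [7, 12, 75, 64, 111, 111, 197, 201, 202, 162, 142, 143, 143, 144, 167, 201, 199, 197, 181, 144, 11, 109, 107, 111, 107]
```

The top picture shows the spindle at (185,242), the caddy at (238,248) and the stand at (363,243). The scene picture shows them at (185,187), (228,207) and (363,255). The way over the candle pile at (295,210) is clear, with the signs behind it. I'll check reachability with both half-turns next.

```bash
cat >> h.py <<'E'
pi=np.pi
SP=np.array([.4625,.3615]); sa=np.radians(66.5)
CA=np.array([.4460,.1393]); ca=np.radians(85.5)
ST=np.array([.4695,-.3525]); sta=np.radians(81.4)
u=lambda a:np.array([np.cos(a),np.sin(a)])
def P3(xy,z): return [float(xy[0]),float(xy[1]),float(z)]
E
python3 - <<'E'
from h import *
np.set_printoptions(precision=2,suppress=True)
g=SP+.080*u(sa)
for f in(0,-pi):
    for n,p,a in[("pick hi",P3(g,.12),sa),("pick",P3(g,.003),sa),("pre",P3(CA+.265*u(ca),.04),ca),("in",P3(CA+.09*u(ca),.04),ca),("gap",P3(CA,.016),ca),("gap hi",P3(CA,.25),ca),("stand hi",P3(ST,.25),sta),("stand",P3(ST,.056),sta)]:
        print(f,n,bot.solve_ik(p,[pi,0,a+f]))
E
```

```text
0 pick hi [-0.92  0.97  0.36  1.25 -0.36  0.98 -0.91]
0 pick [-0.89  1.12  0.28  1.32 -0.36  0.76 -0.9 ]
0 pre [-0.86  1.    0.2   1.48 -0.26  0.69 -0.62]
0 in [-0.59  0.89  0.1   1.89 -0.22  0.37 -0.4 ]
0 gap [-0.41  0.91  0.07  2.04 -0.26  0.2  -0.19]
0 gap hi [-0.54  0.51  0.28  1.79 -0.18  0.87 -0.25]
0 stand hi [ 0.43  0.71  0.34  1.37 -0.25  1.1   0.66]
0 stand [ 0.69  0.93 -0.2   1.59  0.26  0.65  0.21]
-3.141592653589793 pick hi [-0.56  0.97 -0.5   1.24  0.48  1.05  1.61]
-3.141592653589793 pick [-0.58  1.12 -0.46  1.3   0.57  0.84  1.54]
-3.141592653589793 pre [-0.52  1.03 -0.54  1.47  0.65  0.82  1.77]
-3.141592653589793 in [-0.28  0.92 -0.47  1.88  0.78  0.54  1.78]
-3.141592653589793 gap [-0.18  0.92 -0.35  2.03  0.93  0.35  1.77]
-3.141592653589793 gap hi [ 0.02  0.55 -0.66  1.78  0.4   0.96  2.25]
-3.141592653589793 stand hi [ 0.13  0.99  1.3   1.38 -0.94  1.45 -1.9 ]
-3.141592653589793 stand [ 0.12  1.31  1.3   1.61 -1.31  1.3  -1.64]
```

Run:
```python
from h import *
np.set_printoptions(precision=4,suppress=True)
g=SP+.080*u(sa); r=[pi,0,sa]
bot.goto(P3(g,.12),r); bot.move_gripper(.05)
bot.move_l(P3(g,.02),speed=.1)
print(bot.move_l(P3(g,.003),speed=.03,force_limit=8))
print(bot.move_gripper(0.0)); s=bot.get_state(); print(s["gripper_width"],s["gripper_force"],s["eef_pos"],s["time"])
bot.move_l(P3(g,.055),speed=.06)
s=bot.get_state(); print(s["gripper_width"],s["ft_force"],s["moment"],s["time"])
for n in("scene","top"):
    c=bot.capture(n); save(c,n+"1"); P=cloud(c)
    for d in bot.regions_of(c,"spindle_center")[:2]:
        Q=P[d["pixels"]];Q=Q[~np.isnan(Q[:,0])]; v=cv2.fitLine(Q.astype(np.float32),cv2.DIST_HUBER,0,.01,.01).ravel(); t=(Q-v[3:])@v[:3]
        print(n,d["score"],len(Q),"dir",v[:3],"yaw",np.degrees(np.arctan2(v[1],v[0])),v[3:]+v[:3]*t.min(),v[3:]+v[:3]*t.max())
c["frame"]=cv2.resize(c["frame"][180:300,120:280],(800,600),interpolation=cv2.INTER_CUBIC)
save(c,"top1crop")
```

```text
False
False
6.720322650534797e-05 0.0 [0.4944 0.4349 0.003 ] 5.4417
-0.0002706305499346974 [-0.3067  0.2085 -0.2133] [-0.0149  0.0229  0.033 ] 6.4583
scene 0.65 161 dir [0.395  0.9187 0.0047] yaw 66.73566 [0.4204 0.2709 0.0107] [0.4998 0.4555 0.0117]
top 0.74 162 dir [ 0.3979  0.9174 -0.0099] yaw 66.554825 [0.4267 0.2752 0.014 ] [0.4994 0.4429 0.0122]
top 0.38 84 dir [ 0.5107  0.7757 -0.3707] yaw 56.642994 [ 0.4366 -0.017   0.0183] [0.4604 0.0192 0.0009]
```

View pics/scene1.png

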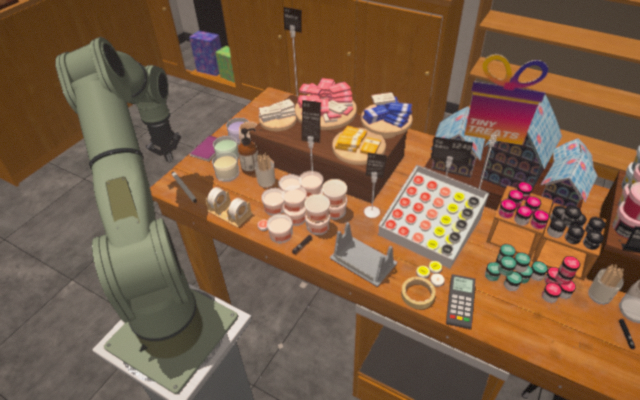

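The scene picture shows the shut gripper around (165,150), above the spindle's far end at (175,178), and the spindle still on the counter. The grasp closed on nothing, so I'll look at a crop.

View pics/top1crop.png

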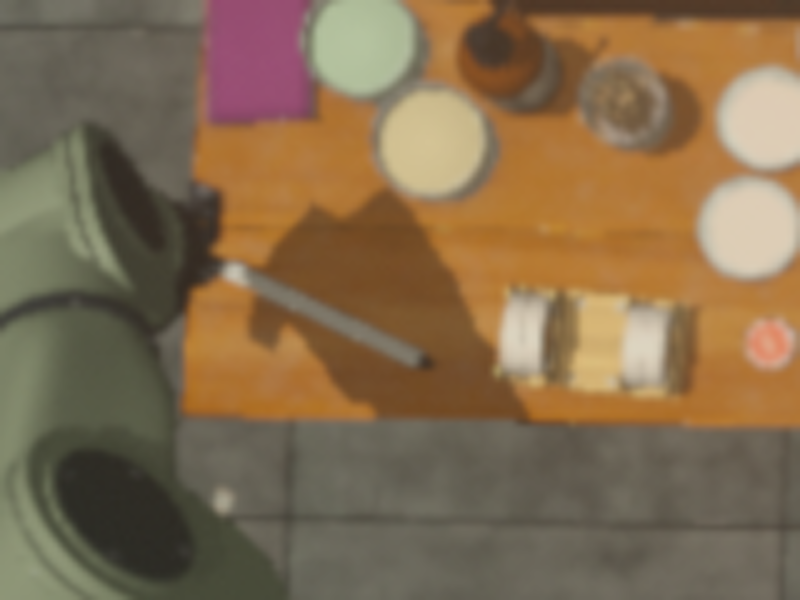

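Run:
```python
from h import *
np.set_printoptions(precision=4,suppress=True)
for n in("scene","top"):
    c=bot.capture(n); P=cloud(c); s=bot.get_state()
    def px(p):
        T=np.linalg.inv(c["pose"]); q=T[:3,:3]@p+T[:3,3]; a=q[:2]/q[2]; a=a*(1+c["k1"]*(a@a)); return c["K"][:2,:2]@a+c["K"][:2,2]
    print(n,"tcp px",px(s["eef_pos"]),"+100mm",px(s["eef_pos"]+[0,0,.1]),s["eef_pos"],s["eef_rot"])
    m=(np.hypot(P[...,0]-.4944,P[...,1]-.4349)<.09)&(P[...,2]>.03)
    Q=P[m]; print(len(Q))
    for z in np.arange(.03,.2,.02):
        b=Q[(Q[:,2]>=z)&(Q[:,2]<z+.02)]
        if len(b): print("%.2f"%z,len(b),b.mean(0),b.min(0),b.max(0))
```

```text
scene tcp px [171.3727 165.5675] +100mm [164.4762 143.824 ] [0.4943 0.4348 0.0548] [-3.1415  0.0002  1.1606]
2242
0.07 13 [0.4877 0.4311 0.085 ] [0.4793 0.4241 0.0789] [0.5004 0.4382 0.0895]
0.09 41 [0.4883 0.4297 0.0998] [0.4764 0.4203 0.0901] [0.5034 0.4475 0.1088]
0.11 53 [0.4913 0.429  0.1228] [0.463  0.4132 0.1101] [0.5196 0.4541 0.1299]
0.13 112 [0.4926 0.4287 0.1391] [0.4487 0.4077 0.1302] [0.5337 0.4545 0.15  ]
0.15 144 [0.4904 0.4259 0.1612] [0.4356 0.3997 0.1503] [0.5444 0.4638 0.17  ]
0.17 159 [0.4864 0.4286 0.1794] [0.4321 0.3995 0.1707] [0.5525 0.4694 0.1899]
0.19 49 [0.4771 0.4287 0.198 ] [0.4525 0.3993 0.1902] [0.5288 0.4548 0.2098]
top tcp px [163.2551 233.6981] +100mm [154.7774 231.7948] [0.4944 0.4348 0.0548] [-3.1416  0.0002  1.1606]
1751
0.07 3 [0.495  0.4242 0.0868] [0.4832 0.422  0.0861] [0.5029 0.4285 0.088 ]
0.09 11 [0.4902 0.4226 0.0994] [0.4788 0.4183 0.0923] [0.5016 0.4299 0.1081]
0.11 16 [0.4858 0.4257 0.122 ] [0.4578 0.4163 0.1102] [0.5223 0.4387 0.1298]
0.13 38 [0.4998 0.4195 0.1399] [0.4453 0.4041 0.13  ] [0.5326 0.4413 0.1498]
0.15 28 [0.5231 0.4126 0.1616] [0.4406 0.3978 0.1507] [0.5526 0.4466 0.17  ]
0.17 30 [0.5384 0.4107 0.1784] [0.5172 0.3966 0.1702] [0.5523 0.4232 0.1887]
0.19 7 [0.5195 0.4102 0.1985] [0.4792 0.3995 0.1909] [0.5352 0.4238 0.2097]
```

Run:
```python
from h import *
c=bot.capture("scene")
c["frame"]=cv2.resize(c["frame"][110:210,120:250],(780,600),interpolation=cv2.INTER_CUBIC); save(c,"scene1crop")
r=[pi,0,sa]
bot.move_l([.435,.44,.055],speed=.12)
bot.move_l([.435,.44,.012],speed=.1)
print(bot.move_l([.435,.44,-.015],speed=.015,force_limit=5))
s=bot.get_state(); print(s["eef_pos"],s["ft_force"],s["time"])
bot.move_l([.435,.44,.055],speed=.15)
```

```text
False
[ 0.43501922  0.44003518 -0.01493162] [-0.09054475 -0.05785272  0.3679445 ] 9.9917
```

View pics/scene1crop.png

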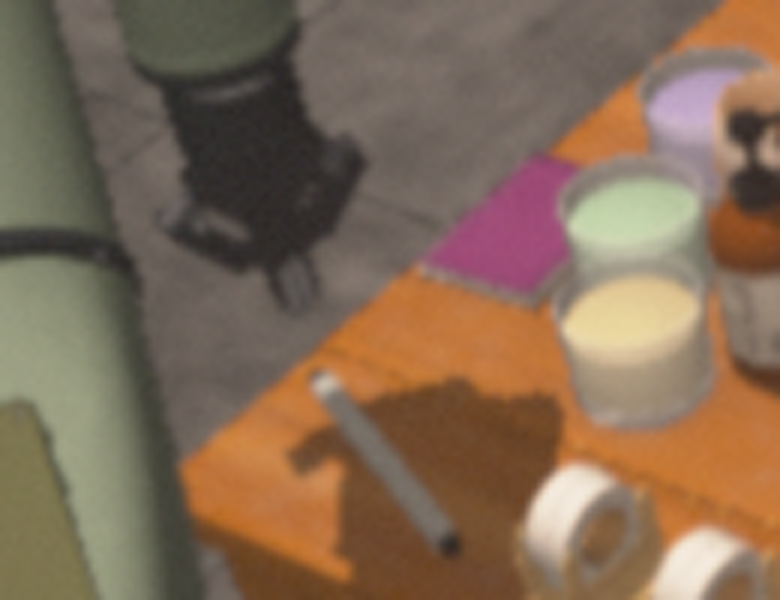

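The crop shows the fingertips at (300,305), about 20 mm above the reported TCP. The probe also met no counter at -0.015, so I'll probe farther down to find the true tip offset.

Run:
```python
from h import *
bot.move_l([.435,.44,-.010],speed=.15)
print(bot.move_l([.435,.44,-.032],speed=.015,force_limit=5))
s=bot.get_state(); print(s["eef_pos"],s["ft_force"],s["gripper_width"],s["time"])
bot.move_l([.435,.44,.02],speed=.15)
```

```text
True
[ 0.43498491  0.43997408 -0.02441016] [-1.50052308 -0.32007655 10.36820244] -8.885969473298045e-05 12.1417
```

The shut tips sit about 23 mm behind the reported TCP. I'll include that offset and grasp again.

```bash
cat >> h.py <<'E'
D=.023  # true tip height = reported TCP z + D
def PT(xy,ztip): return P3(xy,ztip-D)
E
python3 - <<'E'
from h import *
np.set_printoptions(precision=4,suppress=True)
g=SP+.080*u(sa)
bot.move_l(PT(g,.08),speed=.15); bot.move_gripper(.05)
bot.move_l(PT(g,.015),speed=.1)
print(bot.move_l(PT(g,.0025),speed=.02,force_limit=8))
bot.move_gripper(0.0); s=bot.get_state(); print(s["gripper_width"],s["gripper_force"],s["eef_pos"],s["time"])
if s["gripper_width"]>.01:
    bot.move_l(PT(g,.05),speed=.06)
    s=bot.get_state(); print(s["gripper_width"],s["ft_force"],s["moment"],s["time"])
    for n in("scene","top"):
        c=bot.capture(n); save(c,n+"2"); P=cloud(c)
        for d in bot.regions_of(c,"spindle_center")[:1]:
            Q=P[d["pixels"]];Q=Q[~np.isnan(Q[:,0])]; v=cv2.fitLine(Q.astype(np.float32),cv2.DIST_HUBER,0,.01,.01).ravel(); t=(Q-v[3:])@v[:3]
            print(n,d["score"],len(Q),"dir",v[:3],"yaw",np.degrees(np.arctan2(v[1],v[0])),v[3:]+v[:3]*t.min(),v[3:]+v[:3]*t.max())
E
```

```text
False
0.012141082877837427 59.19611155986786 [ 0.4945  0.4349 -0.0202] 15.7417
0.011514113201270857 [ 0.4594 -0.192  -1.3185] [ 0.003  -0.0338  0.0145] 16.6833
scene 0.69 538 dir [0.1277 0.2466 0.9607] yaw 62.623657 [0.6072 0.0878 0.0022] [0.6233 0.1188 0.1229]
top 0.59 130 dir [ 0.3778  0.9259 -0.0057] yaw 67.80217 [0.4303 0.2783 0.0616] [0.4916 0.4284 0.0606]
```

```bash
cat >> h.py <<'E'
def line(c,lo,hi,z0,z1):
    P=cloud(c); m=(P[...,0]>lo[0])&(P[...,0]<hi[0])&(P[...,1]>lo[1])&(P[...,1]<hi[1])&(P[...,2]>z0)&(P[...,2]<z1)
    Q=P[m]; v=cv2.fitLine(Q.astype(np.float32),cv2.DIST_HUBER,0,.01,.01).ravel()
    v[:3]*=np.sign(v[1]); t=(Q-v[3:])@v[:3]
    return len(Q),"yaw %.1f"%np.degrees(np.arctan2(v[1],v[0])),"pitch %.1f"%np.degrees(np.arcsin(v[2])),v[3:]+v[:3]*t.min(),v[3:]+v[:3]*t.max()
E
python3 - <<'E'
from h import *
np.set_printoptions(precision=4,suppress=True)
for n in("scene","top"):
    c=bot.capture(n); print(n,line(c,(.39,.24),(.48,.40),.035,.085))
c=bot.capture("scene");c["frame"]=cv2.resize(c["frame"][110:230,120:270],(750,600),interpolation=cv2.INTER_CUBIC); save(c,"s2crop")
E
```

```text
scene (131, 'yaw 67.5', 'pitch 0.3', array([0.4214, 0.2716, 0.0575]), array([0.4721, 0.3939, 0.0583]))
top (127, 'yaw 67.1', 'pitch -0.1', array([0.4261, 0.2739, 0.0599]), array([0.4779, 0.3963, 0.0596]))
```

View pics/s2crop.png

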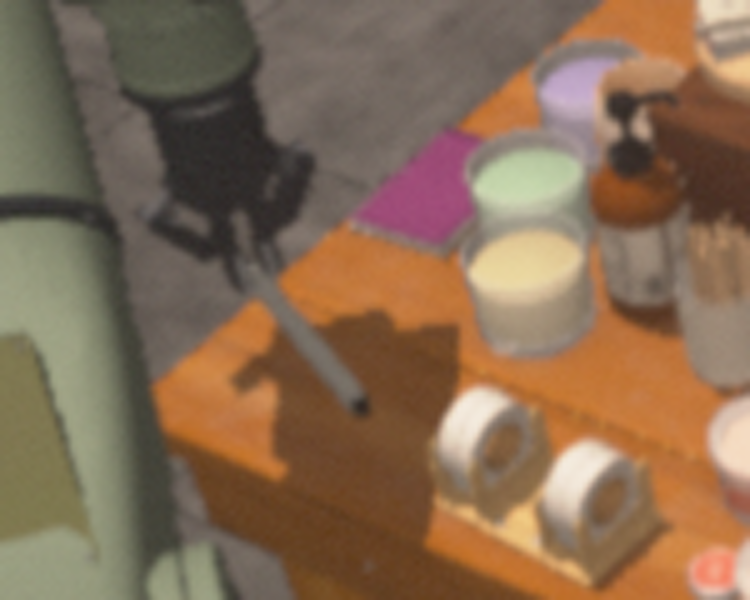

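The crop shows the spindle gripped level at its trailing end, with its leading plug at (360,405) and the caddy at (545,500). Next I insert it with a force limit.

Run:
```python
from h import *
np.set_printoptions(precision=4,suppress=True)
r=[pi,0,ca]
bot.move_l(PT(CA+.272*u(ca),.0405),rot=r,speed=.08)
for n in("scene","top"):
    c=bot.capture(n); print(n,line(c,(.43,.222),(.49,.36),.03,.07))
print(bot.move_l(PT(CA+.20*u(ca),.0405),speed=.06,force_limit=6))
s=bot.get_state(); print(s["eef_pos"],s["ft_force"],s["time"])
for n in("scene","top"):
    c=bot.capture(n); print(n,line(c,(.43,.222),(.49,.30),.03,.07))
f=c["frame"]; c=bot.capture("scene")
a=cv2.resize(f[200:280,150:270],(780,520)[:2],interpolation=cv2.INTER_CUBIC); cv2.imwrite("pics/t3.png",a[...,::-1])
c["frame"]=cv2.resize(c["frame"][140:230,150:270],(800,600),interpolation=cv2.INTER_CUBIC); save(c,"s3")
```

```text
scene (155, 'yaw 85.9', 'pitch 0.5', array([0.4505, 0.2349, 0.0472]), array([0.4594, 0.3589, 0.0482]))
top (115, 'yaw 85.7', 'pitch 1.8', array([0.4539, 0.235 , 0.0487]), array([0.4633, 0.358 , 0.0525]))
False
[0.4616 0.3391 0.0175] [ 1.2956 -0.1944 -1.3345] 19.1
scene (91, 'yaw 84.1', 'pitch -0.4', array([0.448 , 0.2251, 0.0485]), array([0.4559, 0.3004, 0.0479]))
top (72, 'yaw 86.0', 'pitch -0.4', array([0.453 , 0.2227, 0.0509]), array([0.4583, 0.2986, 0.0504]))
```

View pics/s3.png

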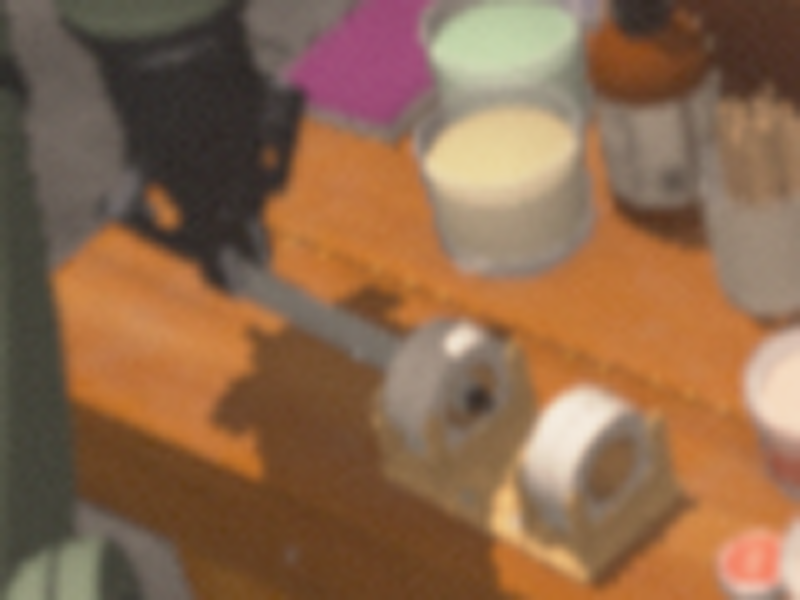

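The plug shows in the middle of the left pair's hole at (478,400), so I carry on through, let it down and release.

Run:
```python
from h import *
np.set_printoptions(precision=4,suppress=True)
print(bot.move_l(PT(CA+.092*u(ca),.0405),speed=.06,force_limit=6))
s=bot.get_state(); print(s["eef_pos"],s["ft_force"],s["time"])
print(bot.move_l(PT(CA+.092*u(ca),.0315),speed=.03,force_limit=3))
s=bot.get_state(); print(s["eef_pos"],s["ft_force"],s["time"])
bot.move_gripper(.05)
bot.move_l(PT(CA+.092*u(ca),.12),speed=.15)
bot.move_l(PT(CA+.008*u(ca),.12),speed=.15)
s=bot.get_state(); print(s["time"])
bot.move_gripper(.07)
for n in("scene","top"):
    c=bot.capture(n); print(n,line(c,(.42,.115),(.48,.165),.025,.06)); print(line(c,(.42,.20),(.48,.26),.025,.056))
c=bot.capture("scene");c["frame"]=cv2.resize(c["frame"][140:230,150:270],(800,600),interpolation=cv2.INTER_CUBIC); save(c,"s4")
```

```text
False
[0.4532 0.2313 0.0175] [-0.034  -0.6061 -1.2153] 21.2
True
[0.4534 0.2313 0.0085] [1.2858 0.9252 8.7758] 21.5333
23.4333
scene (50, 'yaw 40.5', 'pitch 12.4', array([0.4332, 0.1387, 0.0372]), array([0.4708, 0.1709, 0.0481]))
(28, 'yaw 52.1', 'pitch -4.0', array([0.421 , 0.2044, 0.0429]), array([0.4561, 0.2494, 0.0389]))
top (26, 'yaw 101.7', 'pitch -14.9', array([0.4482, 0.1166, 0.0486]), array([0.4426, 0.1437, 0.0412]))Traceback (most recent call last):
  File "<stdin>", line 13, in <module>
  File "h.py", line 21, in line
    Q=P[m]; v=cv2.fitLine(Q.astype(np.float32),cv2.DIST_HUBER,0,.01,.01).ravel()
              ~~~~~~~~~~~^^^^^^^^^^^^^^^^^^^^^^^^^^^^^^^^^^^^^^^^^^^^^^^
cv2.error: OpenCV(4.12.0) /io/opencv/modules/imgproc/src/linefit.cpp:102: error: (-215:Assertion failed) count > 0 in function 'fitLine3D_wods'
```

Run:
```python
from h import *
c=bot.capture("scene");P=cloud(c)
m=(abs(P[...,1]-.139)<.03)&(abs(P[...,0]-.445)<.03)&(P[...,2]>.028)&(P[...,2]<.06);Q=P[m];print(np.round(np.median(Q,0),4),len(Q))
c["frame"]=cv2.resize(c["frame"][140:230,150:270],(800,600),interpolation=cv2.INTER_CUBIC); save(c,"s4"); print(bot.get_state()["time"])
```

```text
[0.4429 0.153  0.0413] 60
23.9167
```

View pics/s4.png

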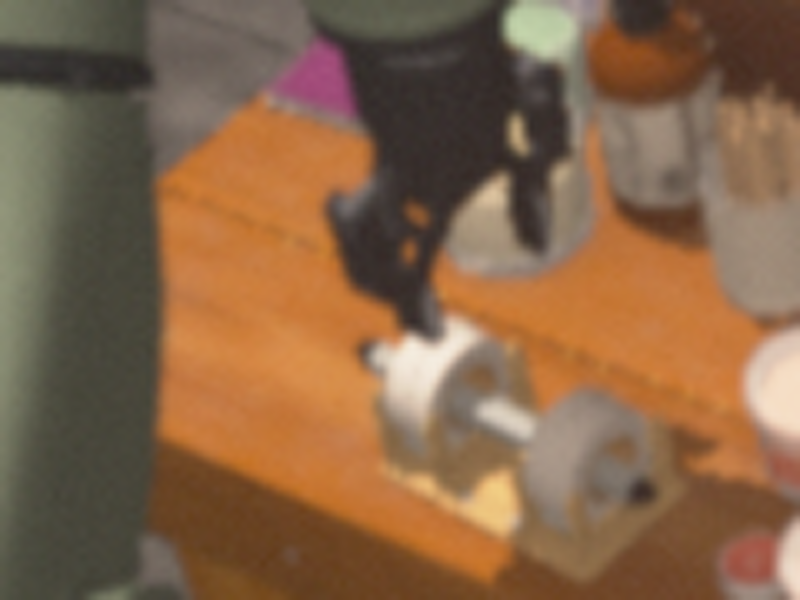

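The picture shows the spindle through both pairs, with its ends at (370,352) and (640,488). Next I grip it in the gap and lift.

Run:
```python
from h import *
np.set_printoptions(precision=4,suppress=True)
g=CA+.007*u(ca)
bot.move_l(PT(g,.04),speed=.12)
print(bot.move_l(PT(g,.0165),speed=.04,force_limit=8))
bot.move_gripper(0.0); s=bot.get_state(); print(s["gripper_width"],s["gripper_force"],s["ft_force"],s["time"])
bot.move_l(PT(g,.05),speed=.04)
s=bot.get_state(); print(s["ft_force"],s["moment"],s["gripper_width"])
bot.move_l(PT(g,.215),speed=.1)
bot.sleep(.3)
s=bot.get_state(); print(s["ft_force"],s["moment"],s["gripper_width"],s["eef_pos"],s["time"])
c=bot.capture("scene"); P=cloud(c); np.savez("s5.npz",P=P)
c["frame"]=cv2.resize(c["frame"][80:230,120:320],(800,600),interpolation=cv2.INTER_CUBIC); save(c,"s5")
```

```text
False
0.012874358645234977 59.947424544225214 [-1.2022  0.4361  3.9894] 26.025
[ 0.404  -0.6614 -3.0446] [-0.0672  0.0214  0.0274] 0.012585672202690676
[-0.3226 -0.2982 -3.0309] [-0.0008 -0.0277 -0.0277] 0.013192607944380543 [0.4465 0.1463 0.1919] 29.1083
```

View pics/s5.png

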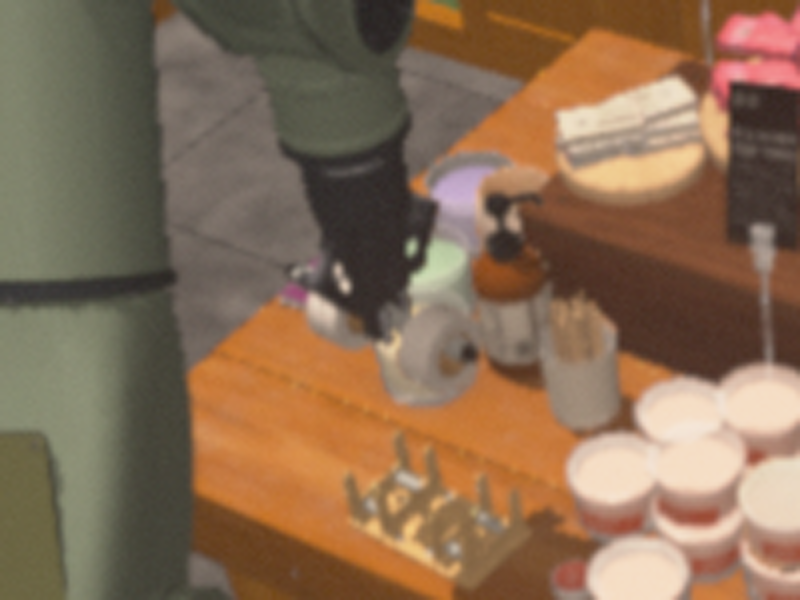

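All four rolls hang on the spindle, at (335,315) and (435,350), and the empty caddy is below at (435,520). I'll carry it over to the stand, high up, and refine the slots from the first clouds meanwhile.

Run:
```python
from h import *
np.set_printoptions(precision=4,suppress=True)
# slot middles: cheek points above the slot bottom, gap between prongs
d=u(sta); e=np.array([d[1],-d[0]])
for n in("scene","top"):
    R=np.load(n+"0.npz")["P"].reshape(-1,3); R=R[~np.isnan(R[:,0])]
    rel=R[:,:2]-ST; a=rel@e; b=rel@d
    for s in(1,-1):
        m=(abs(b*s-.077)<.012)&(abs(a)<.04)&(R[:,2]>.08)
        print(n,s,"across",np.sort((a[m]*1000).round(0)).astype(int),"along",(b[m].mean()*1000).round(1))
bot.move_l(PT([.45,.0],.225),rot=[pi,0,(ca+sta)/2],speed=.12)
bot.move_l(PT(ST,.215),rot=[pi,0,sta],speed=.15)
bot.move_l(PT(ST,.165),speed=.1)
bot.sleep(.3)
s=bot.get_state(); print(s["eef_pos"],s["eef_rot"],s["ft_force"],s["moment"],s["time"])
for n in("scene","top"):
    c=bot.capture(n); save(c,n+"6"); np.savez(n+"6.npz",P=cloud(c),f=c["frame"])
    for t in("spindle_center","roll_1_center","stand_seat","stand_slot"): print(n,t,[(np.round(q["centre"],4),q["score"]) for q in bot.landmark_of(c,t)[:2]])
c["frame"]=cv2.resize(np.vstack([cv2.resize(np.load("scene6.npz")["f"][170:300,300:430],(400,400)) ,cv2.resize(c["frame"][190:290,310:410],(400,400))]).reshape(2,400,400,3).transpose(1,0,2,3).reshape(400,800,3),(800,400)); save(c,"six")
```

```text
scene 1 across [-31 -29 -28 -28 -28 -27 -27 -27 -27 -26 -26 -25 -25 -25 -24 -23 -23 -23
 -22 -21 -21 -21 -20 -20 -19 -18 -18 -18 -16 -15 -15 -15 -14 -13 -10  11
  11  12  13  13  13  14  15  15  16  17  17  17  17  18  18  18  19  19
  20  20  21  21  23  23  24  24  24  26  27  27  28  29  29] along 74.0
scene -1 across [-31 -30 -30 -29 -29 -29 -28 -28 -28 -27 -26 -26 -26 -26 -26 -25 -24 -24
 -23 -23 -22 -22 -22 -22 -21 -20 -20 -20 -20 -18 -15 -15 -15 -14 -13  -9
  10  11  12  12  12  13  13  13  14  15  15  15  15  16  16  17  18  19
  19  20  20  20  20  21  21  22  22  22  23  24  25  26  26  26  27  28
  30] along -79.6
top 1 across [-31 -28 -27 -26 -24 -24 -23 -21 -20 -20 -17 -16 -12 -12  -8  12  15  17
  18  19  20  21  23  23  26  26  27  30  31] along 77.1
top -1 across [-30 -29 -26 -26 -25 -23 -22 -22 -19 -19 -19 -15 -15 -14 -11 -10  13  13
  14  16  17  17  19  20  21  21  24  24  24  24  27  28  28  33] along -77.5
[ 0.4696 -0.3526  0.1424] [3.1411 0.0002 1.4206] [-0.1189 -1.1459 -3.6991] [ 0.0293 -0.01   -0.0011] 33.9917
scene spindle_center [(array([ 0.4721, -0.3474,  0.1851]), 0.59)]
scene roll_1_center [(array([ 0.4601, -0.4138,  0.1786]), 0.77)]
scene stand_seat [(array([ 0.4716, -0.3509,  0.0745]), 0.88)]
scene stand_slot [(array([ 0.4818, -0.2793,  0.0626]), 0.84), (array([ 0.4707, -0.3518,  0.077 ]), 0.2)]
top spindle_center []
top roll_1_center []
top stand_seat [(array([ 0.4686, -0.3572,  0.076 ]), 0.59)]
top stand_slot [(array([ 0.4849, -0.277 ,  0.0645]), 0.79)]
```

View pics/six.png

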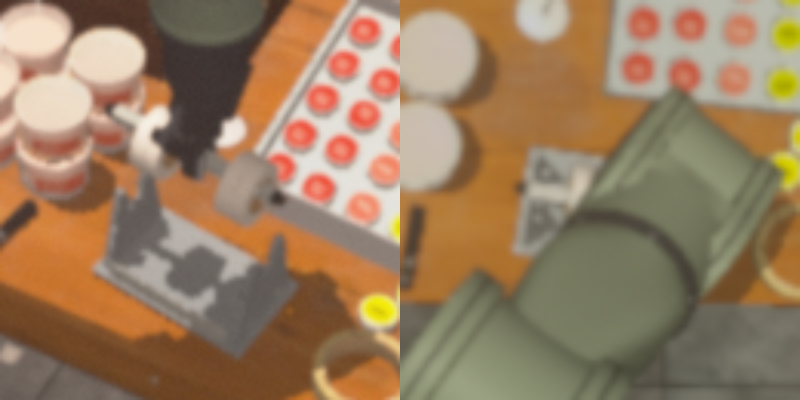

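Both slots come out centred within about 1 mm (gap −10 to +11 mm). The left half of the picture shows the load hanging level over the cheeks, with its ends at (120,115) and (278,198). Roll 1 sits about 62 mm toward −y, so I'll shift the target 4 mm toward +y. Then I check the spindle's ends and lower it with a force limit.

Run:
```python
from h import *
np.set_printoptions(precision=4,suppress=True)
d=u(sta); e=np.array([d[1],-d[0]])
R=np.load("scene6.npz")["P"].reshape(-1,3); R=R[~np.isnan(R[:,0])]
rel=R[:,:2]-ST; a=rel@e; b=rel@d; k=(abs(a)<.015)&(abs(R[:,2]-.184)<.015)
for s in(1,-1):
    m=k&(b*s>.074)&(b*s<.12); print("end",s,m.sum(),"across",a[m].mean(),"z",R[m,2].mean(),"max along",(b[m]*s).max() if m.any() else 0)
m=(abs(a)<.04)&(R[:,2]>.14)&(R[:,2]<.21)&(abs(b)<.12); print(np.histogram(b[m],bins=np.arange(-.115,.12,.01)))
g=ST+.004*d
bot.move_l(PT(g,.165),speed=.05)
bot.move_l(PT(g,.09),speed=.06)
print(bot.move_l(PT(g,.054),speed=.025,force_limit=8))
s=bot.get_state(); print(s["eef_pos"][2]+D,s["eef_pos"],s["ft_force"],s["moment"],s["gripper_width"],s["time"])
```

```text
end 1 57 across -0.00292829644762121 z 0.18837858553913972 max along 0.10562516213163828
end -1 40 across -0.002222836738728837 z 0.18816473670874084 max along 0.09221395552492799
(array([  0,   0,  15,  24, 124,  90,  79,  49,  12,  22,  62,  20,   2,
         1,  74,  49,  66,  22,  18,  20,  18,  15,   1]), array([-0.115, -0.105, -0.095, -0.085, -0.075, -0.065, -0.055, -0.045,
       -0.035, -0.025, -0.015, -0.005,  0.005,  0.015,  0.025,  0.035,
        0.045,  0.055,  0.065,  0.075,  0.085,  0.095,  0.105,  0.115]))
True
0.05482198837857798 [ 0.4701 -0.3486  0.0318] [-0.3758  0.8017  8.5802] [ 0.2373  0.1323 -0.0098] 0.012938851371743281 37.4667
```

The load bottomed at the expected seat height, so I release, retract and check.

Run:
```python
from h import *
np.set_printoptions(precision=4,suppress=True)
d=u(sta); e=np.array([d[1],-d[0]]); g=ST+.004*d
bot.move_gripper(.06)
bot.move_l(PT(g,.09),speed=.04); bot.move_l(PT(g,.26),speed=.15)
bot.goto(P3([.43,-.10],.30),[pi,0,sta]); bot.sleep(.5)
s=bot.get_state(); print(s["time"],s["ft_force"])
for n in("scene","top"):
    c=bot.capture(n); R=cloud(c).reshape(-1,3); R=R[~np.isnan(R[:,0])]
    rel=R[:,:2]-ST; a=rel@e; b=rel@d; k=(abs(a)<.015)&(abs(R[:,2]-.078)<.015)
    for q in(1,-1):
        m=k&(b*q>.083)&(b*q<.125); print(n,"end",q,m.sum(),"across",a[m].mean(),"z",R[m,2].mean(),"max",(b[m]*q).max() if m.any() else 0)
    for t in("spindle_center","roll_1_center"): print(t,[(np.round(q["centre"],4),q["score"]) for q in bot.landmark_of(c,t)[:4]])
c=bot.capture("scene"); f=c["frame"][200:310,300:440]; t=bot.capture("top")["frame"][210:280,320:410]
c["frame"]=np.hstack([cv2.resize(f,(420,330)),cv2.resize(t,(380,330))]); save(c,"s7")
```

```text
41.825 [-0.2097  0.1403  0.7124]
scene end 1 30 across -0.0015743592212808708 z 0.0781502958574369 max 0.11059853499585831
scene end -1 9 across 0.0011532611039162366 z 0.07537706027454323 max 0.08873784723716696
spindle_center [(array([ 0.4721, -0.3392,  0.0733]), 0.68), (array([ 0.4499,  0.0002, -0.0003]), 0.61), (array([ 0.463 , -0.4085,  0.065 ]), 0.4)]
roll_1_center [(array([ 0.461 , -0.4071,  0.0649]), 0.47), (array([ 0.4645, -0.6673, -0.0033]), 0.33)]
top end 1 26 across -3.9561639925428575e-05 z 0.08192496197844856 max 0.11149662345425349
top end -1 2 across 0.0013371691009799128 z 0.07654780299514352 max 0.08668901217618566
spindle_center [(array([ 0.4714, -0.3438,  0.0773]), 0.58)]
roll_1_center [(array([ 0.461 , -0.4077,  0.0664]), 0.61)]
```

View pics/s7.png

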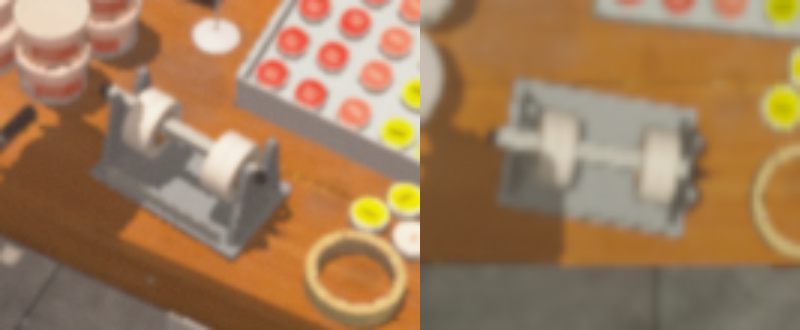

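The picture shows the spindle seated in both cheeks, its ends at (105,92) and (262,180) in the left half, with both roll pairs hanging between them. It sits about 11 mm off centre lengthwise (limit 18 mm), and its height and angle are right. I'm handing in.

```bash
python3 -c "
from bench import bot
print(bot.finish_job())"
```

```text
the job is handed in; nothing more can be done
None
```

The job is handed in, with no verdict shown: the last pictures show the spindle seated in both cheeks about 11 mm off centre lengthwise (limit 18 mm), all four rolls hanging between them, and the gripper clear at about 42 s.

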